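Set out the rapid-test station

ROBOT

A 6-joint arm with a two-finger parallel gripper is mounted at the origin on a cart in front of the work surface, level with it; the furniture and walls round the work are solid. World frame = base frame: x ahead of the robot, y to its left, z up, the work surface at z = 0. Lengths are in m, angles in degrees, forces in N, time in s.
With the tool pointing down it reaches from about 0.4 to 0.825 m from the base axis. Payload 7 kg.
Tool frame: the origin (TCP) lies at the very end of the fingers, on their centre line; the grasp point (between the pads) lies hold_point_z behind it (hold_point_z is the distance from the TCP to the grasp point, in m); z points along the fingers, y is the line along which they close (so a half turn about z gives the same grasp; the last joint's range is limited). The gripper opens to 88 mm and grips with 3 to 60 N. Pads are 19 mm wide; open, the fingers measure 130 mm over their backs; the gripper's body (78 mm by 193 mm) begins 47 mm behind the grasp point.
Start: joints at [84.231, 20.546, 0.682, 0, -70.136, -16.507], TCP at [0.256, 0.625, 0.227] pointing down, gripper open.
Joint ranges: [-176.03, 176.03], [-82.01, 121.73], [-58.28, 71.71], [-173.87, 95.51], [-174.79, -0.11], [-173.66, 173.66]. Speed limits (degrees/s): [136.94, 136.94, 172.46, 180, 180, 180].

INTERFACE

Orientations are given as [roll, pitch, yaw] about the fixed x, y, z axes, in that order (R = Rz(yaw) Ry(pitch) Rx(roll)).
In Python, from plant import get_obs, snapshot, close_job, hold_point_z gives the robot as it stands.
- The arm moves only by the tool play_rows, never from a script. Its argument "commands" is a list that holds one entry, the list of rows, each a list of 7 numbers: the shift along the tool's x, y, z in cm, then the turn, a rotation vector about the tool's x, y, z in degrees, then the opening, from 0 (shut) to 1 (fully open). In form: [[[x, y, z, ax, ay, az, fingers], ...]]. A call has 1 to 20 rows; each row is the pose to reach, as a shift and turn from the pose commanded when the call began, along the tool's axes at that moment; what a row does not reach only later rows make up. A row lasts 1/12 s, in which the tool goes at most 41.7 mm and 7.16 degrees, less where a joint would pass 70% of its speed; a pose out of reach is approached as far as the arm can. A call with a gripper value outside its range is refused whole. The fingers move at their own pace and stop on an object; the grip force is fixed at half the most. Time passes only in rows, so rows that repeat a pose let the fingers close. It gives the time, the measured TCP pose, the force, the opening and the grip force at its end, in the units of the state.
- get_obs(): the state, without advancing time (a new reading comes with each control period).
- snapshot(name): name is "scene" or "side" or "wrist"; returns a dict with "frame" (384x512x3 uint8, red, green, blue), "camera_matrix" (3x3 intrinsics, pixels), "origin" and "attitude" of the camera in the world. Camera axes: x right, y down, z forward; pixel columns grow to the right and rows downward; lengths in m; the calibration is good to about 2 mm. A picture is of the moment at which its call begins. There is no depth.
- close_job(): hands the job in; it is judged then, once.
The state is a dict: "clock": time; "joint_pos": joint angles; "qvel": joint speeds; "tau": joint torques, N m; "tool_pos": TCP position; "orientation": TCP orientation; "force": force on the tool from outside, world axes, zero at the start; "moment": the same for the moment, N m; "opening": finger opening in m; "gripper_force": force on a finger pad.
Only numpy, scipy, OpenCV 4.12 (cv2) and the standard library are available. Lean on these libraries where they do the work, as an engineer would, in place of code of your own. Each camera call takes 0.05 s, during which the arm holds its last target. There are 200 camera calls.

TASK

Set out the rapid-test station for the next patient: put the specimen cup, the dropper bottle, the timer and the test cassette each into the one of the four station blocks whose pocket is made for it, upright or lying flat right side up, fully down on the pocket floor. Keep the filled cup and the bottle upright all the way, and leave everything released and at rest in its own block.

Things in the scene. Friction and masses are not known exactly. Their poses are not given: they have to be found in the camera images.
- cup: filled specimen cup with yellow screw lid, 66 mm tall, standing on the bench: body 58 mm across, lid 65 mm across from 50 to 66 mm height (either may be gripped); about 60 g. Origin at the centre of the cup's underside, z up. (A closed centrifuge, 175 mm tall, stands between the loose things and the tray)
- dropper: brown dropper bottle with black pipette top, standing, 102 mm tall: body 33 mm across up to 65 mm, then a 24 mm collar to 77 mm, then a thin rubber teat; about 50 g. Origin at the centre of its underside, z up
- timer: white timer on the bench (not the one up on the window ledge) with a display and three buttons, lying on its back, 68 mm (its x) x 62 mm (its y) x 16 mm, firm up to 14 mm; about 60 g. Origin at the centre of its underside, z up
- cassette: small white test cassette lying face up, 64 mm (its x) x 20 mm (its y) x 6 mm, with a result window and a round sample well on top; about 14 g. Origin at the centre of its underside, z up
- block_cup: White block, 88 x 88 x 20 mm, one of four side by side (89 mm pitch, any order) in a grey tray. Origin: centre of its underside, 4 mm above the bench; z up. Has the large round well, 71 mm across with a 3 mm bevelled mouth, floor 4 mm above the block's origin (16 mm deep), dark liner: for the specimen cup
- block_bottle: White block, 88 x 88 x 20 mm, one of four side by side (89 mm pitch, any order) in a grey tray. Origin: centre of its underside, 4 mm above the bench; z up. Has the small round well, 46 mm across with a 3 mm bevelled mouth, floor 4 mm above the block's origin (16 mm deep), dark liner: for the dropper bottle
- block_timer: White block, 88 x 88 x 20 mm, one of four side by side (89 mm pitch, any order) in a grey tray. Origin: centre of its underside, 4 mm above the bench; z up. Has the wide, nearly square nest, 80 mm (its x) x 74 mm (its y), dark floor 14 mm above the origin (6 mm deep); 50 mm finger notches, down to the floor, in the middle of its +y and -y walls: for the timer, its x along the block's x
- block_cassette: White block, 88 x 88 x 20 mm, one of four side by side (89 mm pitch, any order) in a grey tray. Origin: centre of its underside, 4 mm above the bench; z up. Has the narrow slot, 76 mm (its x) x 32 mm (its y), dark floor 16 mm above the origin (4 mm deep); 50 mm finger notches, down to the floor, through the middle of its +y and -y walls: for the test cassette, its x along the block's x

How it is judged (in metres and radians):
At the end, for the whole second after the job is handed in: Cup, dropper bottle, timer and cassette are each within 10 mm of the centre of their own block, down on its pocket floor (4 mm for cup and bottle, 2.5 mm timer, 2 mm cassette), level (0.08 rad cup and bottle, 0.04 rad timer and cassette), right side up and at rest (horizontal distance between cup and block_cup below 0.01 m and z of cup in the frame of block_cup between 0.001 and 0.008 m and angle between each of cup, dropper's own z axis and vertical below 0.08 rad and linear speed of each of cup, dropper, timer, cassette below 0.02 m/s and horizontal distance between dropper and block_bottle below 0.01 m and z of dropper in the frame of block_bottle between 0.001 and 0.008 m and horizontal distance between timer and block_timer below 0.01 m and z of timer in the frame of block_timer between 0.011 and 0.0165 m and angle between timer's own z axis and vertical below 0.045 rad and horizontal distance between cassette and block_cassette below 0.01 m and z of cassette in the frame of block_cassette between 0.013 and 0.018 m and angle between cassette's own z axis and vertical below 0.04 rad); the robot touches nothing.
It fails at once if the specimen cup is tipped by more than 0.5 rad (angle between cup's own z axis and vertical above 0.5 rad).
It fails at once if the dropper bottle is tipped by more than 0.5 rad (angle between dropper's own z axis and vertical above 0.5 rad).
It also fails if it takes over 128 s, if anything falls off the work surface, if the arm or the gripper's body presses on something with over 40 N, if the wrist force passes 120 N, or if a joint passes its speed limit or range.

## Working session

There is one attempt and no reset: what is moved stays moved. The work goes in short steps, Python scripts to look and compute and a tool call to move; the robot and the scene stay as the last step left them, time stands still between calls to the robot, and variables do not carry over. Pictures are saved under pics/ and viewed, at most 14 in all, crops included, and the job is handed in when it is done.

Besides the shell and the picture viewer there is one more tool, called after "Emit:" by a JSON object that holds its "api" and its "payload". play_rows: Moves the arm, as the interface text tells. Its arguments: {"type":"object","properties":{"commands":{"type":"array","items":{"type":"array","items":{"type":"array","items":{"type":"number"}}}}},"required":["commands"]}

```bash
ls; mkdir -p pics
python3 - <<'E'
from plant import get_obs,snapshot,hold_point_z
import cv2,json
print(hold_point_z); print(get_obs())
for n in ["scene","side","wrist"]:
    s=snapshot(n); cv2.imwrite(f"pics/{n}0.png",s["frame"][:,:,::-1]); print(n,s["camera_matrix"],s["origin"],s["attitude"])
E
```

```text
pics
0.0188
{'clock': 0.0, 'joint_pos': array([ 8.42311706e+01,  2.05912844e+01,  6.35725380e-01, -2.03802019e-02,
       -7.01375686e+01, -1.65059865e+01]), 'qvel': array([-0.06748529,  0.03342208, -0.02302219, -0.00013673, -0.09215644,
       -0.02300418]), 'tau': array([-2.07930789e-03, -5.82718277e+01,  2.93066365e+01,  6.99753195e+00,
        7.07507323e-03, -1.52584389e-04]), 'tool_pos': array([0.25570676, 0.62416759, 0.22563841]), 'orientation': array([ 1.79905266e+02, -8.09222945e-03, -2.22817492e+01]), 'force': array([-0.10152266,  0.02955382,  0.81207978]), 'moment': array([-0.00051626,  0.00956925,  0.02342102]), 'gripper_force': 0.0, 'opening': 0.08759101955462771}
scene [[438.84665632   0.         261.49435654]
 [  0.         438.84665632 183.32055446]
 [  0.           0.           1.        ]] [-0.02652176 -0.5997135   0.70262427] [-125.98444098   -0.31886309  -39.29012683]
side [[386.95118227   0.         249.626885  ]
 [  0.         386.95118227 190.75207869]
 [  0.           0.           1.        ]] [ 0.2907302  -0.55273251  0.93358037] [-142.28514978    0.32490325  -21.59740808]
wrist [[272.38156316   0.         255.94445686]
 [  0.         272.38156316 191.79829702]
 [  0.           0.           1.        ]] [0.32892374 0.59408604 0.38305315] [ 1.62861676e+02 -7.37072340e-02 -1.12265303e+02]
```

View pics/scene0.png

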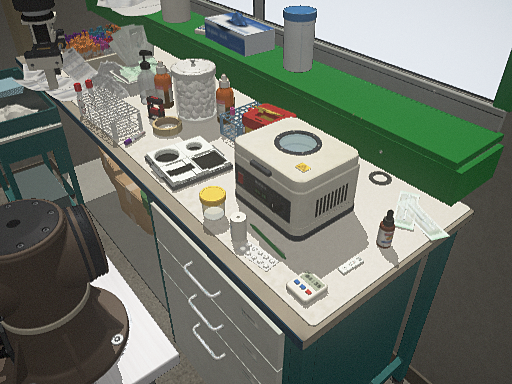

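View pics/side0.png

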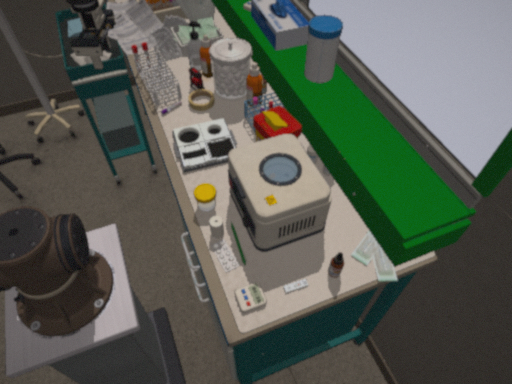

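View pics/wrist0.png

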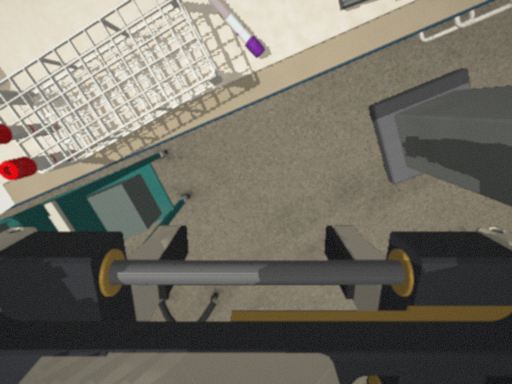

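Scene and side views show: tray with four pockets (scene ~(190,160)), cup (213,203), white pillar (238,225), centrifuge (297,180), timer (307,287), cassette (351,265), dropper (386,230). The wrist view shows only the tube rack. I'll enlarge the crops for measuring.

```bash
cat > h.py <<'E'
import numpy as np,cv2
from scipy.spatial.transform import Rotation as Ro
from plant import get_obs,snapshot
def R(a): return Ro.from_euler('xyz',a,degrees=True).as_matrix()
def ray(s,uv,z):
    """pixel(s) -> world points on plane z"""
    uv=np.atleast_2d(uv).astype(float); d=np.c_[uv,np.ones(len(uv))]@np.linalg.inv(s["camera_matrix"]).T@R(s["attitude"]).T
    return s["origin"]+d*((z-s["origin"][2])/d[:,2])[:,None]
def proj(s,p):
    q=(np.atleast_2d(p)-s["origin"])@R(s["attitude"])@s["camera_matrix"].T
    return q[:,:2]/q[:,2:]
def big(f,x0,y0,w,h,k):
    c=cv2.resize(f[y0:y0+h,x0:x0+w],None,fx=k,fy=k,interpolation=cv2.INTER_CUBIC)
    for x in range((x0+9)//10*10,x0+w,10): cv2.putText(c,str(x),((x-x0)*k,8),0,.3,(255,0,0),1); cv2.line(c,((x-x0)*k,10),((x-x0)*k,14),(255,0,0),1)
    for y in range((y0+9)//10*10,y0+h,10): cv2.putText(c,str(y),(0,(y-y0)*k+4),0,.3,(255,0,0),1)
    return c
def cams():
    import pickle,os
    if not os.path.exists("c.pkl"): pickle.dump({n:snapshot(n) for n in("scene","side")},open("c.pkl","wb"))
    return pickle.load(open("c.pkl","rb"))
E
python3 - <<'E'
from h import *
c=cams(); f=c["scene"]["frame"][:,:,::-1]; g=c["side"]["frame"][:,:,::-1]
a=np.zeros((600,800,3),np.uint8)
def put(im,y,x): a[y:y+im.shape[0],x:x+im.shape[1]]=im[:600-y,:800-x]
put(big(f,140,125,100,70,4),0,0); put(big(g,168,112,75,60,5),0,410)
put(big(f,280,205,120,100,4),300,0); put(big(g,225,245,125,70,3),310,490-75)
cv2.imwrite("pics/m1.png",a)
b=np.vstack([np.hstack([big(f,190,180,95,95,4),big(g,180,175,95,95,4)])]); cv2.imwrite("pics/m2.png",b)
E
```

```text
(no output)
```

View pics/m1.png

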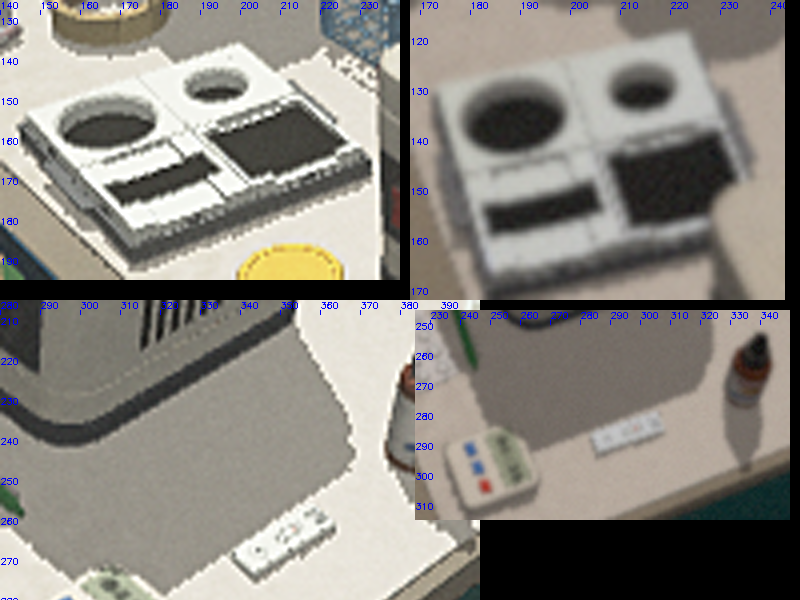

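View pics/m2.png

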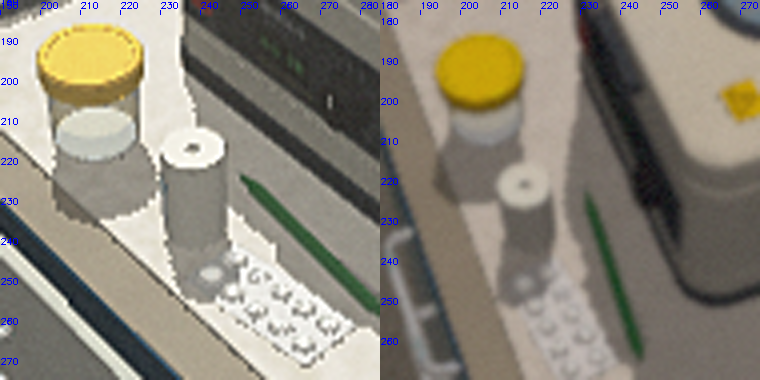

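The crops give the pockets: cup well far-left, bottle well far-right, cassette slot near-left, timer nest near-right. Pixel positions (scene / side):

| Item | Scene | Side |
|---|---|---|
| Cup well | (167,155.5) | (188.8,135.4) |
| Bottle well | (194,146) | (214.6,129) |
| Lid top | (212.7,194) | (205,192) |
| Cassette | (351,265) | (296,286) |

Run:
```python
from h import *
np.set_printoptions(precision=4,suppress=True)
c=cams(); S,D=c["scene"],c["side"]
def p(n,z,a,b):
    print(n, ray(S,a,z)[:,:2].tolist() if a is not None else '', ray(D,b,z)[:,:2].tolist() if b is not None else '')
p("cupwell",.024,(167,155.7),(188.8,135.4)); p("botwell",.024,(194,146.3),(214.6,129.2))
p("casslot",.022,(180.5,170),(194.6,153.4)); p("timnest",.021,None,(221,147.6))
p("blk corners L F R N",.024,[(145,156),(200,135.5),(233,164.5),(173,184.5)],None)
p("cup",.066,(212.7,194),(205,192)); p("droptip",.102,(388.5,211),(339,253.5)); p("dropbase",0,(385,245),(334,275.5))
p("timer c",.016,(307,284.5),(251,297.7)); p("cass c",.006,(350.8,265.3),(295.8,286.3))
p("cass corners",.006,[(338,268.7),(357,257),(363.7,261),(344,274.5)],[(283.3,287.3),(306,279.3),(308,285),(286,293.3)])
p("timer corners",.014,None,[(235.7,288.3),(256,284.3),(266,305),(243.3,310.7)])
p("pillar top",.08,(238,217),(216,221)); p("pillar base",0,(240.5,252),(212,250))
```

```text
cupwell [[0.4422215828646065, 0.3962715598477671]] [[0.4421253069298412, 0.3965515016303627]]
botwell [[0.5305731669910675, 0.39207289905954723]] [[0.5317126765882281, 0.3926911005373753]]
casslot [[0.4360048464263264, 0.3113118300790507]] [[0.43683694213945123, 0.3120443248307614]]
timnest  [[0.5244828003250436, 0.3056973922034748]]
blk corners L F R N [[0.39230000387859665, 0.4343325722765783], [0.5795026202050942, 0.43524352619048545], [0.5628973347737065, 0.24048584485218083], [0.38452462083002464, 0.2624507085144796]] 
cup [[0.41326209638253636, 0.1160843167060217]] [[0.4142550854981153, 0.11573338695990121]]
droptip [[0.6483036926565926, -0.2111686498065362]] [[0.6526328935089123, -0.21102266305651435]]
dropbase [[0.6572531236519225, -0.21646536147654583]] [[0.6528204436718479, -0.22076471658300745]]
timer c [[0.4263625959177254, -0.1975894117254547]] [[0.42732176248434095, -0.2027731396474169]]
cass c [[0.5435439997102752, -0.21262717777114165]] [[0.5457988203845804, -0.21308759037371428]]
cass corners [[0.5148065236641529, -0.20199921464796355], [0.5729574403871288, -0.20466378204777286], [0.5750416742583304, -0.22182712788663977], [0.5124607170367647, -0.2211705387748613]] [[0.5151663288004171, -0.20377326853233163], [0.5784845030850623, -0.20554491914045742], [0.5761820362076586, -0.22141901332334574], [0.5147948608598338, -0.22082969430318022]]
timer corners  [[0.4009912175373612, -0.16489515110772746], [0.4524460361404368, -0.17388321928694978], [0.45481014260894226, -0.23286053681462443], [0.3981400284703762, -0.22558504677348057]]
pillar top [[0.39997572971230194, -0.0029348029631893757]] [[0.41003901949243776, 0.0021765271764185856]]
pillar base [[0.3867491969565108, -0.026495671348743755]] [[0.38101786317660385, -0.03133146586695734]]
```

Emit:
{"api": "play_rows", "payload": {"commands": [[[0,0,-8,0,0,0,1],[0,0,-8,0,0,0,1],[29.2,23.7,-8,0,0,-22.3,1],[29.2,23.7,-8,0,0,-22.3,1],[29.2,23.7,-8,0,0,-22.3,1],[29.2,23.7,-8,0,0,-22.3,1],[29.2,23.7,-8,0,0,-22.3,1],[29.2,23.7,-8,0,0,-22.3,1],[29.2,23.7,-8,0,0,-22.3,1],[29.2,23.7,-8,0,0,-22.3,1],[29.2,23.7,-8,0,0,-22.3,1],[29.2,23.7,-8,0,0,-22.3,1],[29.2,23.7,-8,0,0,-22.3,1],[29.2,23.7,-8,0,0,-22.3,1],[29.2,23.7,-8,0,0,-22.3,1],[29.2,23.7,-8,0,0,-22.3,1]]]}}

```text
clock: 1.58
tool_pos: [0.4358, 0.2956, 0.3064]
orientation: [180.0, 0.0, 0.1]
force: [-0.2, -1.2, 0.5]
opening: 0.0875
gripper_force: 0.0
```

Run:
```python
from h import *
np.set_printoptions(precision=4,suppress=True)
c=cams();S=c["scene"]
print("centrifuge base", ray(S,[(236,200),(297,238),(354,212)],0)[:,:2]); print("top",ray(S,[(236,127),(275,165),(358,152),(320,115)],.175)[:,:2])
print("ledge lip", ray(S,[(470,205),(410,165)],0.0)[:,:2])
w=snapshot("wrist"); cv2.imwrite("pics/w1.png",w["frame"][:,:,::-1]); o=get_obs(); print(o["tool_pos"],o["orientation"],o["joint_pos"],w["origin"],w["attitude"])
print(proj(w,[(.4421,.3964,.024),(.531,.3924,.024),(.437,.3095,.024),(.5255,.3045,.024)]))
```

```text
centrifuge base [[ 0.4914  0.1313]
 [ 0.5165 -0.0727]
 [ 0.6923 -0.0932]]
top [[ 0.5373  0.1848]
 [ 0.5016 -0.0052]
 [ 0.6836 -0.0831]
 [ 0.7469  0.0998]]
ledge lip [[ 0.9455 -0.2616]
 [ 0.9821 -0.0535]]
[0.4357 0.2957 0.3063] [179.9837   0.0172   0.1213] [ 55.5144   3.9417 -10.3684  -0.005  -75.7131  34.6081] [0.5149 0.2957 0.4637] [162.8456   0.0098 -89.8732]
[[193.8001 154.5728]
 [192.6294  96.5183]
 [247.4309 157.8141]
 [250.2921 100.456 ]]
```

View pics/w1.png

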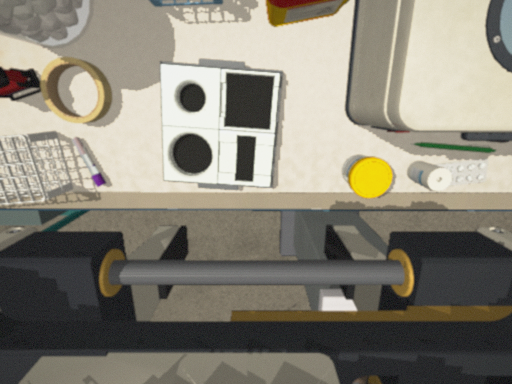

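The wrist view shows the tray cleanly: cup well (192,154), bottle well (191,97), cassette slot (245,158), timer nest (249,101), lid (371,177). All are within 2 px of my predictions. I'll refine with centroids.

```bash
cat >> h.py <<'E'
def blobs(w,mask,amin=60):
    n,l,st,ce=cv2.connectedComponentsWithStats(mask.astype(np.uint8))
    return [(st[i],ce[i],l==i) for i in range(1,n) if st[i,4]>amin]
def rect(w,m,z):
    ys,xs=np.nonzero(m); p=ray(w,np.c_[xs,ys],z)[:,:2]*1000
    r=cv2.minAreaRect(p.astype(np.float32)); return np.round(np.r_[r[0],r[1],r[2],p.mean(0)],1)
E
python3 - <<'E'
from h import *
f=cv2.imread("pics/w1.png"); import pickle
w=dict(camera_matrix=np.array([[272.38156316,0,255.94445686],[0,272.38156316,191.79829702],[0,0,1]]),origin=np.array([0.5149,0.2957,0.4637]),attitude=np.array([162.8456,.0098,-89.8732]))
g=cv2.cvtColor(f,cv2.COLOR_BGR2GRAY); roi=np.zeros_like(g); roi[55:192,155:290]=1
for st,ce,m in blobs(w,(g<70)&(roi>0)): 
    z=[.02,.018][st[4]>1200]; print(st,ce.round(1),rect(w,m,z))
h=cv2.cvtColor(f,cv2.COLOR_BGR2HSV); y=(h[...,0]>20)&(h[...,0]<32)&(h[...,1]>200)&(h[...,2]>150); y[:, :330]=0
for st,ce,m in blobs(w,y): print("lid",st,rect(w,m,.066))
# 4 corners of the white blocks
wh=(g>205)&(roi>0); k=max(blobs(w,wh),key=lambda b:b[0][4]); print("white",rect(w,k[2],.024))
E
```

```text
Traceback (most recent call last):
TypeError: list indices must be integers or slices, not numpy.bool
```

Run:
```python
from h import *
f=cv2.imread("pics/w1.png")
w=dict(camera_matrix=np.array([[272.38156316,0,255.94445686],[0,272.38156316,191.79829702],[0,0,1]]),origin=np.array([0.5149,0.2957,0.4637]),attitude=np.array([162.8456,.0098,-89.8732]))
g=cv2.cvtColor(f,cv2.COLOR_BGR2GRAY); roi=np.zeros_like(g); roi[55:192,155:290]=1
for st,ce,m in blobs(w,(g<70)&(roi>0)): 
    print(st,ce.round(1),rect(w,m,.019))
h=cv2.cvtColor(f,cv2.COLOR_BGR2HSV); y=(h[...,0]>20)&(h[...,0]<32)&(h[...,1]>200)&(h[...,2]>150); y[:, :330]=0
for st,ce,m in blobs(w,y): print("lid",st,rect(w,m,.066))
wh=(g>205)&(roi>0); k=max(blobs(w,wh),key=lambda b:b[0][4]); print("white",rect(w,k[2],.024))
```

```text
[ 225   74   48   54 2271] [248.3 100.4] [524.2 307.8  69.4  75.7  86.3 525.4 307.6]
[180  84  24  27 525] [191.7  97.2] [530.2 395.3  35.5  38.4  86.8 530.2 394.9]
[ 173  134   38   39 1144] [191.6 153.3] [443.  400.9  62.6  60.4  22.3 443.3 401. ]
[236 137  19  43 682] [244.9 157.9] [434.8 313.9  26.5  71.2  86.2 435.7 313.7]
lid [ 349  158   43   40 1347] [4.144e+02 1.243e+02 6.040e+01 6.380e+01 1.000e-01 4.156e+02 1.243e+02]
white [4.845e+02 3.530e+02 2.080e+02 2.262e+02 1.000e-01 4.848e+02 3.560e+02]
```

Emit:
{"api": "play_rows", "payload": {"commands": [[[-0.9,49.6,0,0,0,0,1],[-0.9,49.6,0,0,0,0,1],[-0.9,49.6,0,0,0,0,1],[-0.9,49.6,0,0,0,0,1],[-0.9,49.6,0,0,0,0,1],[-0.9,49.6,0,0,0,0,1],[-0.9,49.6,0,0,0,0,1],[-0.9,49.6,0,0,0,0,1],[-0.9,49.6,0,0,0,0,1],[-0.9,49.6,0,0,0,0,1],[-0.9,49.6,0,0,0,0,1],[-0.9,49.6,0,0,0,0,1],[-0.9,49.6,0,0,0,0,1],[-0.9,49.6,10.6,0,0,0,1],[-0.9,49.6,10.6,0,0,0,1],[-0.9,49.6,10.6,0,0,0,1],[-0.9,49.6,10.6,0,0,0,1],[-0.9,49.6,10.6,0,0,0,1],[-0.9,49.6,10.6,0,0,0,1],[-0.9,49.6,10.6,0,0,0,1]]]}}

```text
clock: 3.3
tool_pos: [0.4291, -0.2013, 0.2027]
orientation: [180.0, -0.2, 0.1]
force: [0.3, 0.2, 0.9]
opening: 0.0876
gripper_force: 0.0
```

Run:
```python
from h import *
np.set_printoptions(precision=4,suppress=True)
import pickle
w=snapshot("wrist"); pickle.dump(w,open("w2.pkl","wb")); cv2.imwrite("pics/w2.png",big(w["frame"][:230,:,::-1],60,0,400,230,2)); o=get_obs(); print(o["tool_pos"],o["orientation"],w["origin"],w["attitude"])
print(proj(w,[(.427,-.2,.016),(.5445,-.2128,.006),(.653,-.216,.102)]))
```

```text
[ 0.4289 -0.2013  0.2025] [179.9729  -0.1938   0.0757] [ 0.5077 -0.2011  0.3603] [163.0544  -0.0201 -89.8926]
[[254.8964 173.8995]
 [265.6212  76.8652]
 [276.0292 -93.2931]]
```

View pics/w2.png

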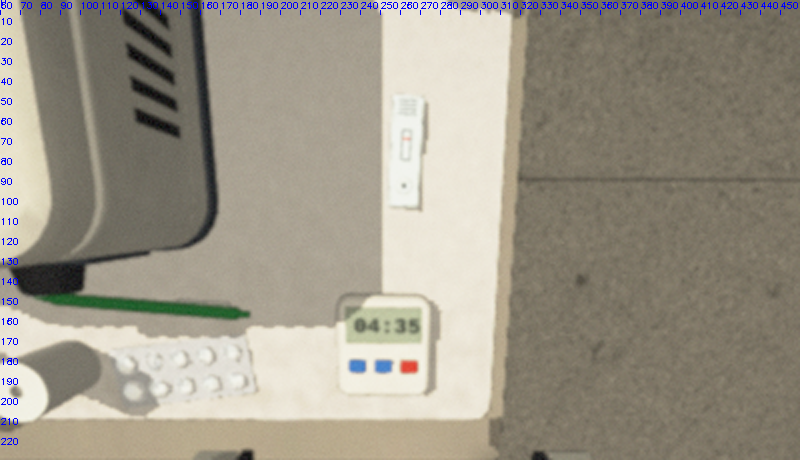

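Timer centre at (252,172), cassette at (263,76), both about square to the world axes. I'm descending over the timer.

Emit:
{"api": "play_rows", "payload": {"commands": [[[-0.1,-0.3,4,0,0,0,1],[-0.1,-0.3,8,0,0,0,1],[-0.1,-0.3,12,0,0,0,1],[-0.1,-0.3,15,0,0,0,1],[-0.1,-0.3,16.5,0,0,0,1],[-0.1,-0.3,17.5,0,0,0,1],[-0.1,-0.3,17.5,0,0,0,1],[-0.1,-0.3,17.5,0,0,0,1],[-0.1,-0.3,17.5,0,0,0,1]]]}}

```text
clock: 4.1
tool_pos: [0.4278, -0.1984, 0.0269]
orientation: [180.0, -0.1, 0.0]
force: [0.4, 0.3, 0.9]
opening: 0.0877
gripper_force: 0.0
```

Emit:
{"api": "play_rows", "payload": {"commands": [[[0,0,1,0,0,0,1],[0,0,1.9,0,0,0,1],[0,0,1.9,0,0,0,1],[0,0,1.9,0,0,0,0.5],[0,0,1.9,0,0,0,0.5],[0,0,1.9,0,0,0,0.5],[0,0,1.9,0,0,0,0.5],[0,0,1.9,0,0,0,0.5],[0,0,1.9,0,0,0,0.5],[0,0,1.9,0,0,0,0.5]]]}}

```text
clock: 4.93
tool_pos: [0.4267, -0.1984, 0.0069]
orientation: [180.0, -0.0, 0.0]
force: [0.1, 1.4, 4.3]
opening: 0.0615
gripper_force: 30.0
```

Emit:
{"api": "play_rows", "payload": {"commands": [[[0,0,-2,0,0,0,0.5],[0,0,-5,0,0,0,0.5],[0,0,-9,0,0,0,0.5],[0,0,-13,0,0,0,0.5],[0,0,-17,0,0,0,0.5],[0,0,-21,0,0,0,0.5],[0,0,-25,0,0,0,0.5],[0.5,-3,-25,0,0,1,0.5],[1.2,-7,-25,0,0,3.7,0.5],[2,-11,-25,0,0,3.7,0.5],[2.8,-15,-25,0,0,3.7,0.5],[3.6,-19,-25,0,0,3.7,0.5],[4.4,-23,-25,0,0,3.7,0.5],[5.2,-27,-25,0,0,3.7,0.5],[6,-31,-25,0,0,3.7,0.5],[6.8,-35,-25,0,0,3.7,0.5],[7.6,-39,-25,0,0,3.7,0.5],[8.4,-43,-25,0,0,3.7,0.5],[9.2,-47,-25,0,0,3.7,0.5],[9.8,-50,-25,0,0,3.7,0.5]]]}}

```text
clock: 6.6
tool_pos: [0.5242, 0.3045, 0.2558]
orientation: [180.0, 0.0, -3.6]
force: [0.1, -0.7, -0.5]
opening: 0.0615
gripper_force: 30.0
```

```bash
cat >> h.py <<'E'
def look(tag,pts=None,crop=None,k=2):
    import pickle
    np.set_printoptions(precision=4,suppress=True)
    w=snapshot("wrist"); pickle.dump(w,open(tag+".pkl","wb")); f=w["frame"][:,:,::-1].copy(); o=get_obs(); print(o["tool_pos"],o["orientation"],o["opening"],w["origin"])
    if pts is not None: print(proj(w,pts))
    cv2.imwrite("pics/%s.png"%tag,big(f,*(crop or (60,0,400,250)),k)); return w
def pockets(w,z=.019):
    g=cv2.cvtColor(w["frame"],cv2.COLOR_RGB2GRAY)
    for st,ce,m in blobs(w,g<60,200): print(st,ce.round(1),rect(w,m,z))
E
python3 - <<'E'
from h import *
w=look("w3"); pockets(w)
E
```

```text
[0.5253 0.3083 0.255 ] [179.9921   0.0085  -3.5227] 0.06171819284552721 [0.6032 0.2995 0.4131]
[ 87   0  27  49 553] [100.2  19.1] [716.8 490.7  27.3  53.9  88.9 722.4 489.5]
[267  67  79  20 213] [306.6  76.9] [637.8 230.   16.7 103.8   1.1 638.2 229.4]
[ 230  139   43   44 1828] [251.  160.3] [529.2 311.9  62.2  63.6  86.4 529.9 311.3]
[  0 146  32  29 535] [ 13.9 159.1] [552.5 659.4  27.8  59.3  23.3 553.7 656.8]
[181 150  21  25 405] [191.1 162.4] [532.2 399.3  33.3  31.4  39.4 532.5 399.2]
[ 177  201   30   61 1031] [194.5 228. ] [421.2 412.2  42.2 104.5  88.  427.3 407.7]
[306 226  21  37 441] [313.3 247.3] [383.2 224.9  71.8  28.3  21.2 381.9 220.5]
[    0   232   512   152 31711] [229.1 325.1] [255.3 322.2 988.2 320.2  86.4 232.  363.9]
[ 345  232  137   79 5493] [415.  265.1] [323.8  53.6 216.7 149.6  86.4 337.5  52.7]
```

View pics/w3.png

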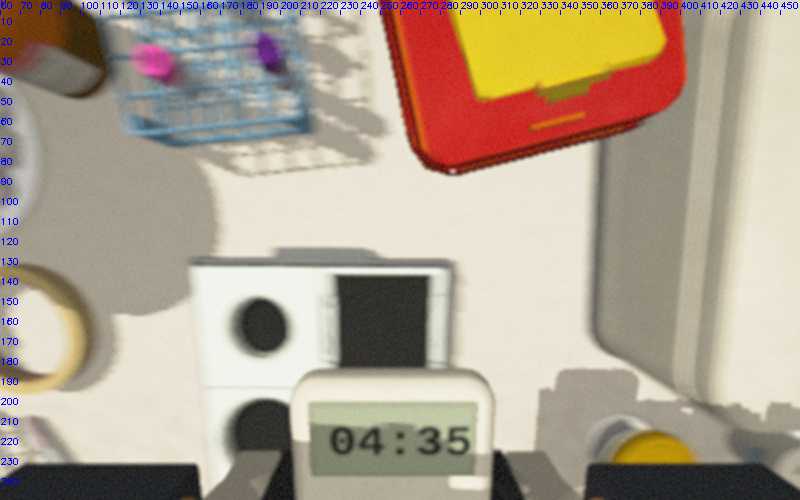

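The view shows the timer held square and the nest edges at columns 229 and 275 with its back wall at row 137. The arm was still swinging, so I'll let it settle while lowering, then measure again.

Emit:
{"api": "play_rows", "payload": {"commands": [[[0,0,3,0,0,0,0.5],[0,0,6,0,0,0,0.5],[0,0,9,0,0,0,0.5],[0,0,12,0,0,0,0.5],[0,0,13,0,0,0,0.5],[0,0,13,0,0,0,0.5],[0,0,13,0,0,0,0.5],[0,0,13,0,0,0,0.5],[0,0,13,0,0,0,0.5],[0,0,13,0,0,0,0.5]]]}}

```text
clock: 7.48
tool_pos: [0.5249, 0.3023, 0.1283]
orientation: [-179.9, -0.1, -3.7]
force: [0.1, 0.8, -1.2]
opening: 0.0615
gripper_force: 30.0
```

Run:
```python
from h import *
w=look("w4",[(.525,.3052,.024),(.5308,.394,.024)]); pockets(w)
c=np.array([.4835,.3525]);a=np.radians(-3.7);ex=np.array([np.cos(a),np.sin(a)]);ey=np.array([-ex[1],ex[0]])
t=c+.0445*ex-.0445*ey
for q in [(40,37),(40,-37),(44,44.5),(44,-44),(44,133)]: print(q,proj(w,np.r_[t+q[0]/1e3*ex+q[1]/1e3*ey,.024]))
```

```text
[0.5248 0.3021 0.128 ] [-179.8975   -0.0886   -3.6746] 0.06149794961254949 [0.6035 0.2968 0.2858]
[[253.1918 190.5801]
 [164.6113 190.3964]]
[  9   0  29  23 268] [26.9 14.9] [691.3 489.6  12.8  26.6  26.4 692.4 488.2]
[ 258    0  254  207 4171] [374.8  59.5] [620.5 206.3 206.4 187.3  69.4 636.9 188.9]
[ 216  153   71   30 2037] [250.9 167.8] [547.4 305.9  69.7  29.5  86.4 547.3 306.1]
[ 148  170   37   35 1005] [166.  187.4] [532.6 393.9  36.7  36.1  86.4 532.4 393.9]
[186 226  21  36 450] [198.6 247.5] [463.5 365.5  20.3  46.7  59.9 462.3 369.3]
[306 226  22  37 450] [313.3 247.3] [455.3 247.3  49.4  20.   22.1 454.7 244.2]
[    0   233   512   151 32225] [227.2 324.5] [369.  314.4 667.  215.1  86.5 354.7 343.6]
[ 345  232  152   79 6554] [415.9 267.9] [415.1 124.  161.9 100.9  86.4 421.2 129.7]
(40, 37) [[214.5837 150.6457]]
(40, -37) [[291.5925 150.7337]]
(44, 44.5) [[206.5662 146.4552]]
(44, -44) [[299.0783 146.5578]]
(44, 133) [[114.1883 146.3526]]
```

View pics/w4.png

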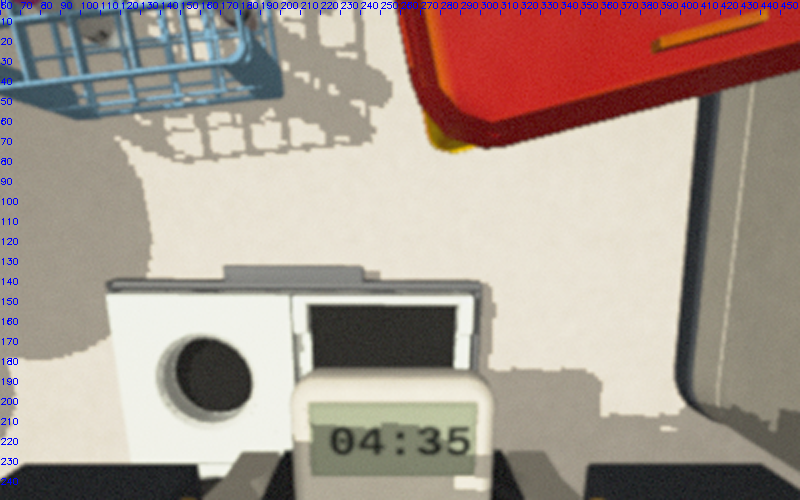

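Block edges match the model to about 1 mm (back edge row 147, seam column 206.5). I'm shifting 3 mm in y and lowering.

Emit:
{"api": "play_rows", "payload": {"commands": [[[0,-0.3,2.5,0,0,0,0.5],[0,-0.3,5,0,0,0,0.5],[0,-0.3,7,0,0,0,0.5],[0,-0.3,8.5,0,0,0,0.5],[0,-0.3,9.2,0,0,0,0.5],[0,-0.3,9.7,0,0,0,0.5],[0,-0.3,10.1,0,0,0,0.5],[0,-0.3,10.1,0,0,0,0.5],[0,-0.3,10.1,0,0,0,0.5],[0,-0.3,10.1,0,0,0,0.5]]]}}

```text
clock: 8.37
tool_pos: [0.5249, 0.3051, 0.0265]
orientation: [-179.9, -0.1, -3.7]
force: [0.3, 0.7, -0.1]
opening: 0.0616
gripper_force: 30.0
```

Emit:
{"api": "play_rows", "payload": {"commands": [[[0,0,0.1,0,0,0,0.5],[0,0,0.1,0,0,0,0.85],[0,0,0.1,0,0,0,0.85],[0,0,0.1,0,0,0,0.85],[0,0,0.1,0,0,0,0.85],[0,0,0.1,0,0,0,0.85],[0,0,-1,0,0,0,0.85],[0,0,-4,0,0,0,0.85],[0,0,-8,0,0,0,0.85],[0,0,-12,0,0,0,0.85],[0,0,-16,0,0,0,0.85],[0,0,-20,0,0,0,0.85],[-0.5,0,-24,0,0,0,0.85],[-2,0,-26,0,0,0,0.85],[-3,0,-26,0,0,0,0.85],[-3,0,-26,0,0,0,0.85],[-3,0,-26,0,0,0,0.85]]]}}

```text
clock: 9.78
tool_pos: [0.4939, 0.3064, 0.2862]
orientation: [-180.0, -0.0, -3.6]
force: [0.2, -0.8, 0.3]
opening: 0.0747
gripper_force: 0.0
```

Run:
```python
from h import *
w=look("w5",[(.525,.3052,.034)],(130,60,180,170),3); pockets(w)
```

```text
[0.4941 0.3063 0.2854] [179.9799   0.0257  -3.652 ] 0.07455169567484658 [0.5728 0.3012 0.4436]
[[255.5751 141.5661]]
[104   0  24  30 376] [117.9  11.4] [705.6 484.1  30.6  37.8  79.6 709.2 480.4]
[266  29 110 104 904] [324.4  51. ] [609.2 215.5 147.1 139.7  80.6 642.6 200.7]
[  0 124  47  31 914] [ 20.3 138.4] [548.7 666.1  37.6  82.7   4.8 550.7 666.6]
[186 128  24  25 478] [197.4 140. ] [531.  394.6  35.8  36.6  86.4 531.2 394.6]
[ 182  177   38   35 1045] [200.3 193.9] [443.6 400.7  60.7  58.4  86.4 444.2 400.9]
[246 176  17  41 627] [254.  195.5] [434.5 313.8  25.9  69.2  85.8 435.8 313.5]
[171 226  28  37 546] [187.8 247.4] [346.7 428.9  39.   82.   55.9 348.4 434.8]
[314 226  27  36 558] [323.8 247.3] [333.3 204.4  80.8  38.7  25.5 333.8 198.4]
[    0   232   512   152 32587] [221.2 324.5] [ 198.9  327.2 1063.5  344.8   86.5  175.9  385.4]
[ 361  232  143   79 7441] [435.5 268.9] [270.4   2.  242.5 160.9  86.4 277.1  -1.1]
```

View pics/w5.png

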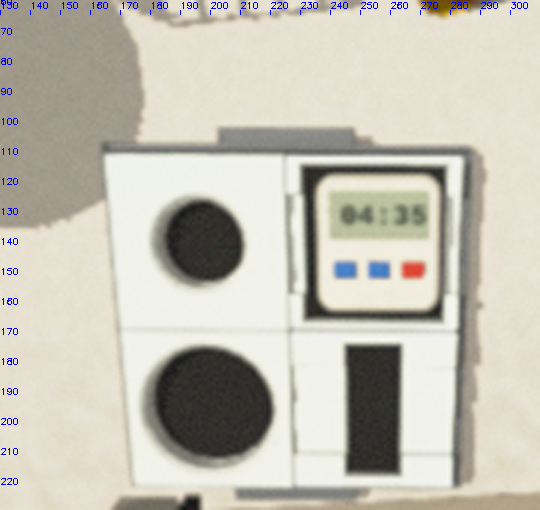

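Timer seated in its nest with dark margins on all sides. Slot centre is at (254.7,196.5), which is within 2 mm of the model. On to the cassette.

Emit:
{"api": "play_rows", "payload": {"commands": [[[0.6,3.5,-1,0,0,0,0.85],[1.2,7.5,-1,0,0,0,0.85],[1.9,11.5,-1,0,0,0,0.85],[2.5,15.5,-1,0,0,0,0.85],[3.2,19.5,-1,0,0,0,0.85],[3.8,23.5,-1,0,0,0,0.85],[4.5,27.5,-1,0,0,0,0.85],[5.1,31.5,-1,0,0,0,0.6],[5.8,35.5,-1,0,0,-1,0.6],[6.4,39.5,-1,0,0,-2.1,0.6],[7.1,43.5,-1,0,0,-2.1,0.6],[7.8,47.5,-1,0,0,-2.1,0.6],[8.4,51.4,1,0,0,-2.1,0.6],[8.4,51.4,5,0,0,-2.1,0.6],[8.4,51.4,9,0,0,-2.1,0.6],[8.4,51.4,13,0,0,-2.1,0.6],[8.4,51.4,13,0,0,-2.1,0.6],[8.4,51.4,13,0,0,-2.1,0.6],[8.4,51.4,13,0,0,-2.1,0.6],[8.4,51.4,13,0,0,-2.1,0.6]]]}}

```text
clock: 11.5
tool_pos: [0.5473, -0.212, 0.1583]
orientation: [179.9, -0.2, -1.5]
force: [0.8, 0.5, 0.8]
opening: 0.0524
gripper_force: 0.0
```

Run:
```python
from h import *
w=look("w6",[(.5447,-.2118,.006),(.576,-.2118,.006),(.512,-.2118,.006)],(180,90,160,140),4)
f=w["frame"].astype(int); sub=f[110:228,190:330]
for th in (232,238,243):
    for st,ce,m in blobs(w,(f.min(2)>th)&(np.arange(512)[None]>200)&(np.arange(512)[None]<310)&(np.arange(384)[:,None]<230),300): print(th,st,ce.round(1),rect(w,m,.006))
```

```text
[ 0.5471 -0.2119  0.1583] [179.9622  -0.2396  -1.5335] 0.05239604586188328 [ 0.6257 -0.214   0.3159]
[[255.7079 181.0076]
 [254.9782 154.4741]
 [256.427  207.1618]]
232 [246 156  15  48 433] [252.6 183. ] [ 545.9 -208.4   16.1   57.3   87.   542.1 -208. ]
```

View pics/w6.png

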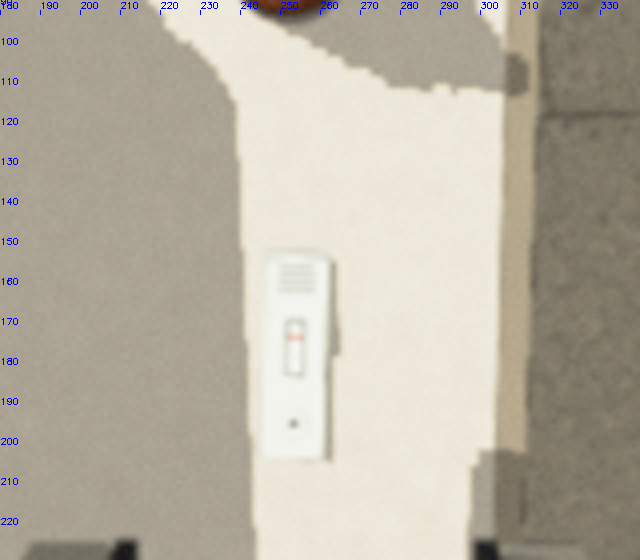

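Cassette centre is at about (254,179), within 2 mm of prediction, with yaw near -2.8°.

Emit:
{"api": "play_rows", "payload": {"commands": [[[0,-0.1,3,0,0,1.2,0.6],[0,-0.1,7,0,0,1.2,0.6],[0,-0.1,10.5,0,0,1.2,0.6],[0,-0.1,13,0,0,1.2,0.6],[0,-0.1,14.2,0,0,1.2,0.6],[0,-0.1,14.2,0,0,1.2,0.6],[0,-0.1,14.2,0,0,1.2,0.6],[0,-0.1,14.2,0,0,1.2,0.6],[0,-0.1,14.2,0,0,1.2,0.6],[0,-0.1,14.2,0,0,1.2,0.6]]]}}

```text
clock: 12.38
tool_pos: [0.5465, -0.2108, 0.0153]
orientation: [180.0, -0.2, -2.8]
force: [0.8, -0.1, -0.3]
opening: 0.0524
gripper_force: 0.0
```

Emit:
{"api": "play_rows", "payload": {"commands": [[[0,0,0.7,0,0,0,0.6],[0,0,1.3,0,0,0,0.6],[0,0,1.3,0,0,0,0.6],[0,0,1.3,0,0,0,0],[0,0,1.3,0,0,0,0],[0,0,1.3,0,0,0,0],[0,0,1.3,0,0,0,0],[0,0,1.3,0,0,0,0],[0,0,1.3,0,0,0,0],[0,0,1.3,0,0,0,0],[0,0,1.3,0,0,0,0]]]}}

```text
clock: 13.3
tool_pos: [0.5452, -0.2107, 0.0004]
orientation: [-180.0, 0.0, -2.8]
force: [-0.1, -0.1, 0.4]
opening: 0.0195
gripper_force: 30.0
```

Emit:
{"api": "play_rows", "payload": {"commands": [[[0,0,-2,0,0,0,0],[0,0,-5,0,0,0,0],[0,0,-9,0,0,0,0],[0,0,-13,0,0,0,0],[0,0,-17,0,0,0,0],[0,0,-21,0,0,0,0],[0,0,-25,0,0,0,0],[-0.6,-2.5,-27,0,0,0.9,0],[-1.5,-6,-27,0,0,0.9,0],[-2.6,-10,-27,0,0,0.9,0],[-3.6,-14,-27,0,0,0.9,0],[-4.7,-18,-27,0,0,0.9,0],[-5.7,-22,-27,0,0,0.9,0],[-6.8,-26,-27,0,0,0.9,0],[-7.8,-30,-27,0,0,0.9,0],[-8.9,-34,-27,0,0,0.9,0],[-10,-38,-27,0,0,0.9,0],[-11,-42,-27,0,0,0.9,0],[-12.1,-46,-27,0,0,0.9,0],[-13,-49.5,-27,0,0,0.9,0]]]}}

```text
clock: 14.97
tool_pos: [0.4382, 0.2921, 0.2706]
orientation: [-180.0, 0.0, -3.6]
force: [0.7, -0.9, 0.0]
opening: 0.0191
gripper_force: 30.0
```

Emit:
{"api": "play_rows", "payload": {"commands": [[[-0.6,-2.1,0,0,0,0,0],[-0.6,-2.1,3,0,0,0,0],[-0.6,-2.1,7,0,0,0,0],[-0.6,-2.1,11,0,0,0,0],[-0.6,-2.1,15,0,0,0,0],[-0.6,-2.1,18,0,0,0,0],[-0.6,-2.1,20,0,0,0,0],[-0.6,-2.1,20,0,0,0,0],[-0.6,-2.1,20,0,0,0,0],[-0.6,-2.1,20,0,0,0,0],[-0.6,-2.1,20,0,0,0,0],[-0.6,-2.1,20,0,0,0,0]]]}}

```text
clock: 15.97
tool_pos: [0.4356, 0.3122, 0.0723]
orientation: [-179.8, -0.1, -3.7]
force: [-0.2, -0.5, -0.6]
opening: 0.0193
gripper_force: 30.0
```

Run:
```python
from h import *
w=look("w7",[(.436,.3115,.024),(.436,.3115,.018)],(150,110,210,150),3); pockets(w)
```

```text
[0.4354 0.312  0.0721] [-179.8685   -0.0817   -3.6734] 0.01945022244920403 [0.5142 0.3066 0.2297]
[[256.8276 209.8894]
 [256.8265 207.3036]]
[ 457    0   38  126 1775] [470.2  60.6] [530.6 152.3  88.1  24.5  14.2 535.7 154.7]
[ 204   35  103  113 1467] [234.7  97.3] [524.1 307.4  71.4  76.8  86.3 521.5 322.2]
[ 112   65   51   58 2313] [137.1  93.3] [529.5 393.3  36.8  39.2  86.3 530.  393.1]
[ 218  166   76  104 1658] [253.1 212.1] [426.9 318.4  90.7  66.3   3.1 430.9 315. ]
[   95   168   127   145 12024] [158.8 249.3] [406.8 401.4 110.  136.6  87.8 401.3 398.7]
[    0   231   512   153 31358] [304.7 324.4] [329.6 320.8 527.  171.4  86.6 313.3 274.5]
[  5 260  89  16 774] [ 44.2 265.3] [391.1 498.9  80.4  15.2  86.5 393.6 502.7]
```

Nest and well positions agree with the model. I'm lowering the cassette into the slot.

Emit:
{"api": "play_rows", "payload": {"commands": [[[0,0,2,0,0,0,0],[0,0,3.5,0,0,0,0],[0,0,4.4,0,0,0,0],[0,0,5,0,0,0,0],[0,0,5,0,0,0,0],[0,0,5,0,0,0,0],[0,0,5,0,0,0,0],[0,0,5,0,0,0,0]]]}}

```text
clock: 16.68
tool_pos: [0.4351, 0.3116, 0.021]
orientation: [-180.0, -0.0, -3.7]
force: [0.9, -0.1, -0.4]
opening: 0.0194
gripper_force: 30.0
```

Emit:
{"api": "play_rows", "payload": {"commands": [[[0,0,0,0,0,0,0.38],[0,0,0,0,0,0,0.38],[0,0,0,0,0,0,0.38],[0,0,0,0,0,0,0.38],[0,0,0,0,0,0,0.38],[0,0,-0.5,0,0,0,0.38],[0,0,-2,0,0,0,0.38],[0,0,-5,0,0,0,0.38],[0,0,-9,0,0,0,0.38],[0,0,-13,0,0,0,1],[0,0,-17,0,0,0,1],[0,0,-21,0,0,0,1],[0,0,-25,0,0,0,1],[0,0,-25,0,0,0,1],[0,0,-25,0,0,0,1],[0,0,-25,0,0,0,1]]]}}

```text
clock: 18.02
tool_pos: [0.4345, 0.311, 0.2707]
orientation: [-180.0, 0.0, -3.7]
force: [0.3, -0.6, -0.6]
opening: 0.0745
gripper_force: 0.0
```

Run:
```python
from h import *
w=look("w8",None,(155,60,130,130),4); pockets(w)
```

```text
[0.4343 0.3107 0.2698] [179.9456   0.0637  -3.685 ] 0.07847258721976999 [0.5134 0.3057 0.428 ]
[362   0  10 115 236] [364.7  52. ] [565.1 153.3 143.5  12.3   5.  574.7 154.3]
[230  72  49  56 228] [242.2 108.2] [523.6 307.5  68.7  74.2  86.1 513.5 325.6]
[  0  82  32  34 667] [12.6 95.9] [547.6 650.1  49.7  43.   88.8 551.4 649.6]
[180  86  27  29 602] [193.3  99.7] [529.5 394.9  37.   38.   83.2 529.9 394.4]
[ 177  140   41   41 1296] [196.8 160. ] [442.9 400.4  60.8  61.4  83.9 443.5 400.5]
[313 225  26  38 570] [322.5 246.7] [284.1 215.2  79.3  37.6  24.2 284.  209.1]
[    0   227   512   157 32765] [221. 324.] [ 157.3  330.7 1025.2  341.4   86.4  131.8  387.4]
[171 226  28  37 529] [188.5 247.3] [295.4 430.   34.9  81.7  54.9 297.2 433.5]
[ 360  231  142   80 7550] [433.5 269.1] [222.6  20.8 231.6 156.9  86.4 227.8  17.9]
```

View pics/w8.png

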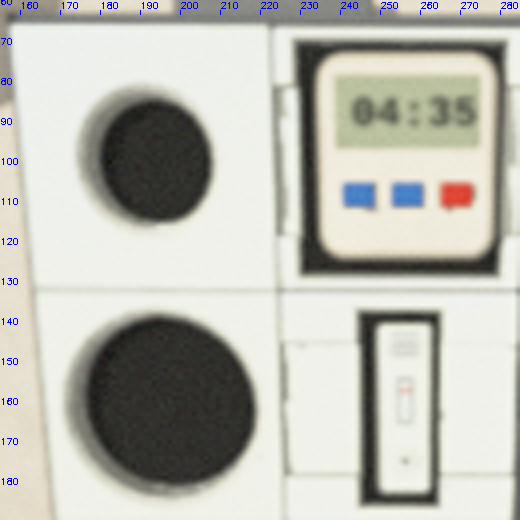

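Cassette is seated in its slot with clear margins all round. Now the cup.

Emit:
{"api": "play_rows", "payload": {"commands": [[[-0.2,3.5,0,0,0,-1,1],[-0.3,7.5,0,0,0,-2,1],[-0.5,11.5,0,0,0,-3.7,1],[-0.7,15.5,1,0,0,-3.7,1],[-0.8,18.5,3,0,0,-3.7,1],[-0.8,19.5,7,0,0,-3.7,1],[-0.8,19.5,9,0,0,-3.7,1],[-0.8,19.5,9,0,0,-3.7,1],[-0.8,19.5,9,0,0,-3.7,1],[-0.8,19.5,9,0,0,-3.7,1],[-0.8,19.5,9,0,0,-3.7,1]]]}}

```text
clock: 18.98
tool_pos: [0.4153, 0.1181, 0.1818]
orientation: [-180.0, -0.1, 0.1]
force: [-0.0, 1.0, 1.0]
opening: 0.0877
gripper_force: 0.0
```

Run:
```python
from h import *
w=look("w9",[(.4138,.117,.066)],(130,60,250,180),3)
h=cv2.cvtColor(w["frame"],cv2.COLOR_RGB2HSV); y=(h[...,0]>18)&(h[...,0]<34)&(h[...,1]>170)&(h[...,2]>90)
for st,ce,m in blobs(w,y,300): print("lid",st,ce,rect(w,m,.066))
```

```text
[0.4152 0.1182 0.1818] [-179.9408   -0.0933    0.0772] 0.08783256354734702 [0.4942 0.1181 0.3392]
[[257.1648 188.635 ]]
lid [ 224  158   60   58 2728] [253.2474 186.7177] [415.1 120.9  61.9  61.8   0.1 415.6 121.1]
```

Lid found at about (.4145,.1205), matching the TCP. To keep the wrist camera clear of the centrifuge I'll turn half round (camera toward the robot) before descending.

Emit:
{"api": "play_rows", "payload": {"commands": [[[0,0,-1,0,0,7,1],[0,0,-1,0,0,14,1],[0,0,-1,0,0,21,1],[0,0,-1,0,0,28,1],[0,0,-1,0,0,35,1],[0,0,-1,0,0,42,1],[0,0,-1,0,0,49,1],[0,0,-1,0,0,56,1],[0,0,-1,0,0,63,1],[0,0,-1,0,0,70,1],[0,0,-1,0,0,77,1],[0,0,-1,0,0,84,1],[0,0,-1,0,0,90,1],[0,0,-1,0,0,90,1]]]}}

```text
clock: 20.2
tool_pos: [0.4148, 0.1179, 0.1915]
orientation: [-179.9, 0.1, -90.2]
force: [-0.1, 0.2, 1.1]
opening: 0.0877
gripper_force: 0.0
```

Emit:
{"api": "play_rows", "payload": {"commands": [[[0,0,0,0,0,7,1],[0,0,0,0,0,14,1],[0,0,0,0,0,21,1],[0,0,0,0,0,28,1],[0,0,0,0,0,35,1],[0,0,0,0,0,42,1],[0,0,0,0,0,49,1],[0,0,0,0,0,56,1],[0,0,0,0,0,63,1],[0,0,0,0,0,70,1],[0,0,0,0,0,77,1],[0,0,0,0,0,84,1],[0,0,0,0,0,90,1],[0,0,0,0,0,90,1],[0,0,0,0,0,90,1],[0,0,0,0,0,90,1]]]}}

```text
clock: 21.53
tool_pos: [0.4145, 0.1174, 0.1909]
orientation: [180.0, 0.0, -179.7]
force: [-0.2, -0.0, -0.7]
opening: 0.0878
gripper_force: 0.0
```

Run:
```python
from h import *
w=look("w10",[(.4138,.117,.066)],(130,60,250,180),3); print(get_obs()["joint_pos"])
h=cv2.cvtColor(w["frame"],cv2.COLOR_RGB2HSV); y=(h[...,0]>18)&(h[...,0]<34)&(h[...,1]>170)&(h[...,2]>90)
for st,ce,m in blobs(w,y,300): print("lid",st,ce,rect(w,m,.066))
```

```text
[0.4145 0.1174 0.1908] [ 179.9813    0.0212 -179.7317] 0.08748387003432621 [0.3337 0.1169 0.3482]
[[255.4418 185.6318]]
[  42.2496   -1.5407  -31.4739    0.0003  -60.0386 -131.9815]
lid [ 231  155   58   56 2534] [259.3287 182.8516] [411.2 121.3  61.2  61.3   0.3 410.9 121.2]
```

Emit:
{"api": "play_rows", "payload": {"commands": [[[0.1,0.25,3,0,0,0,1],[0.1,0.25,6,0,0,0,1],[0.1,0.25,9,0,0,0,1],[0.1,0.25,11.5,0,0,0,1],[0.1,0.25,13.5,0,0,0,1],[0.1,0.25,14.5,0,0,0,1],[0.1,0.25,15,0,0,0,1],[0.1,0.25,15,0,0,0,1],[0.1,0.25,15,0,0,0,1],[0.1,0.25,15,0,0,0,0.6],[0.1,0.25,15,0,0,0,0.6],[0.1,0.25,15,0,0,0,0.6],[0.1,0.25,15,0,0,0,0.6],[0.1,0.25,15,0,0,0,0.6],[0.1,0.25,15,0,0,0,0.6],[0.1,0.25,15,0,0,0,0.6],[0.1,0.25,15,0,0,0,0.6]]]}}

```text
clock: 23.0
tool_pos: [0.4138, 0.12, 0.041]
orientation: [180.0, 0.0, -180.0]
force: [-1.0, 1.1, 5.3]
opening: 0.0613
gripper_force: 30.0
```

Emit:
{"api": "play_rows", "payload": {"commands": [[[0,0,-0.5,0,0,0,0.6],[0,0,-1.5,0,0,0,0.6],[0,0,-3,0,0,0,0.6],[0,0,-5,0,0,0,0.6],[0,0,-7,0,0,0,0.6],[0,0,-9,0,0,0,0.6],[0,0,-11,0,0,0,0.6],[0,0,-12,0,0,0,0.6],[0,0,-12,0,0,0,0.6],[0,0,-12,0,0,0,0.6]]]}}

```text
clock: 23.83
tool_pos: [0.4133, 0.1197, 0.1607]
orientation: [180.0, 0.0, -180.0]
force: [-1.0, -1.2, -1.8]
opening: 0.0614
gripper_force: 30.0
```

Run:
```python
from h import *
o=get_obs(); print(o["force"],o["moment"],o["gripper_force"],o["opening"])
a=snapshot("side")["frame"][:,:,::-1]; b=snapshot("wrist")["frame"][:,:,::-1]
x=np.hstack([cv2.resize(a[120:270,150:280],None,fx=3,fy=3),cv2.resize(b[60:285,160:360],None,fx=2,fy=2)]) if 0 else None
p=big(a,150,120,130,150,3); q=big(b,160,60,200,225,2); cv2.imwrite("pics/lift.png",np.hstack([p,q]))
```

```text
[-0.97493249 -1.15319273 -1.77725895] [-0.04773991 -0.06505677 -0.00822287] 29.99969728756696 0.061433235385771286
```

View pics/lift.png

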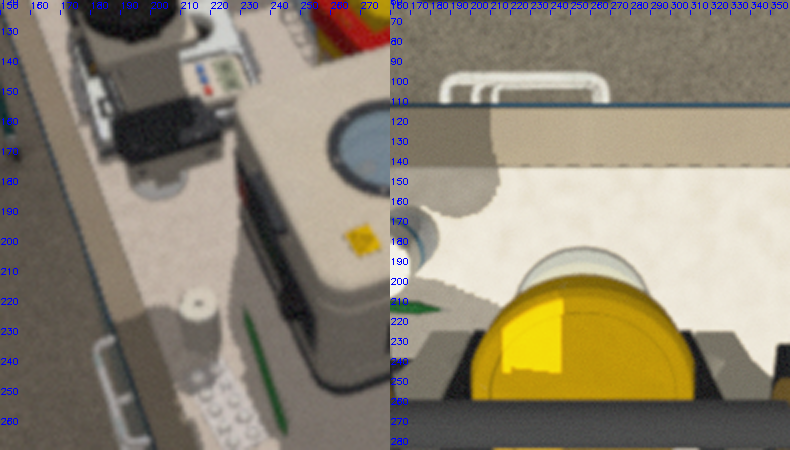

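The cup is held upright and centred between the pads (lid at (255,235)). Carrying it to its well.

Emit:
{"api": "play_rows", "payload": {"commands": [[[-0.1,0.7,0,0,0,0,0.6],[-0.2,2,0,0,0,0,0.6],[-0.4,4,0,0,0,0,0.6],[-0.7,6.5,0,0,0,0,0.6],[-0.9,9,0,0,0,0,0.6],[-1.2,11.5,0,0,0,0,0.6],[-1.4,14,0,0,0,0,0.6],[-1.7,16.5,0,0,0,0,0.6],[-1.9,19,0,0,0,0,0.6],[-2.2,21.5,0,0,0,0,0.6],[-2.4,24,0,0,0,0,0.6],[-2.6,26,0,0,0,0,0.6],[-2.8,27.4,0,0,0,0,0.6],[-2.9,28.1,0,0,0,0,0.6],[-2.9,28.1,0,0,0,0,0.6],[-2.9,28.1,0,0,0,0,0.6],[-2.9,28.1,2,0,0,0,0.6],[-2.9,28.1,4,0,0,0,0.6],[-2.9,28.1,5,0,0,0,0.6],[-2.9,28.1,5,0,0,0,0.6]]]}}

```text
clock: 25.6
tool_pos: [0.4413, 0.3984, 0.1084]
orientation: [-179.8, -0.1, 180.0]
force: [0.1, -0.4, -1.1]
opening: 0.0614
gripper_force: 30.0
```

Run:
```python
from h import *
w=look("w11",[(.442,.4,.024),(.5305,.395,.024)]); pockets(w)
```

```text
[0.442  0.3993 0.11  ] [-179.8855   -0.0623  179.9846] 0.06118226068524267 [0.361  0.399  0.2659]
[[257.8922 199.1641]
 [252.9083 280.5729]]
[454   0  58  68 533] [481.4  14.6] [297.8 572.1  34.2  51.2  68.  290.1 576.1]
[488  10  24  72 979] [503.5  51.4] [314.9 596.6  53.   18.6  15.2 316.6 600.5]
[ 84  26 108  23 330] [146.4  44.3] [311.8 302.7  14.9  88.6   8.9 310.8 308.9]
[150 152  32  75 569] [174.5 179.5] [435.  313.   28.3  72.1  85.4 424.8 322. ]
[ 228  163   66   43 1284] [263.4 178. ] [426.3 404.6  63.2  36.   79.6 422.9 405.2]
[ 153  226  207   40 1133] [256.5 255.1] [493.4 397.9  43.8 212.3   0.1 504.  398.7]
[    0   233   512   151 31406] [218.9 322.6] [578.  396.  198.7 616.3   0.2 590.5 360.6]
[ 345  233  159   78 6845] [416.2 270.5] [525.  573.4  92.1 158.    0.1 522.3 564.4]
[185 284  19  21 241] [194.7 291.8] [551.  332.1  25.3  18.4   0.1 548.  332.6]
```

Emit:
{"api": "play_rows", "payload": {"commands": [[[0,0.2,0.7,0,0,0,0.6],[0,0.2,1.5,0,0,0,0.6],[0,0.2,2.5,0,0,0,0.6],[0,0.2,3.5,0,0,0,0.6],[0,0.2,4.3,0,0,0,0.6],[0,0.2,4.8,0,0,0,0.6],[0,0.2,5,0,0,0,0.6],[0,0.2,5,0,0,0,0.6],[0,0.2,5,0,0,0,0.6],[0,0.2,5,0,0,0,0.6]]]}}

```text
clock: 26.48
tool_pos: [0.4425, 0.403, 0.061]
orientation: [180.0, 0.0, -180.0]
force: [-0.8, 0.1, -0.4]
opening: 0.0613
gripper_force: 30.0
```

Emit:
{"api": "play_rows", "payload": {"commands": [[[0,-0.1,0.4,0,0,0,0.6],[0,-0.1,0.8,0,0,0,0.6],[0,-0.1,1.1,0,0,0,0.6],[0,-0.1,1.1,0,0,0,0.6],[0,-0.1,1.1,0,0,0,0.6],[0,-0.1,1.1,0,0,0,0.6]]]}}

```text
clock: 26.98
tool_pos: [0.4422, 0.4016, 0.0494]
orientation: [-180.0, -0.0, -180.0]
force: [-0.1, 0.6, -0.3]
opening: 0.0614
gripper_force: 30.0
```

Just above the floor with no side force. Releasing gradually and lifting.

Emit:
{"api": "play_rows", "payload": {"commands": [[[0,0,0,0,0,0,0.75],[0,0,0,0,0,0,0.8],[0,0,0,0,0,0,0.9],[0,0,0,0,0,0,1],[0,0,0,0,0,0,1],[0,0,0,0,0,0,1],[0,0,0,0,0,0,1],[0,0,-1,0,0,0,1],[0,0,-3,0,0,0,1],[0,0,-6,0,0,0,1],[0,0,-10,0,0,0,1],[0,0,-14,0,0,0,1],[0,0,-18,0,0,0,1],[0,0,-22,0,0,0,1],[0,0,-25,0,0,0,1],[0,0,-25,0,0,0,1],[0,0,-25,0,0,0,1],[0,0,-25,0,0,0,1]]]}}

```text
clock: 28.48
tool_pos: [0.4419, 0.4014, 0.2998]
orientation: [180.0, -0.0, -180.0]
force: [-0.5, -0.7, -1.1]
opening: 0.0875
gripper_force: 0.0
```

Run:
```python
from h import *
w=look("w12",[(.442,.4,.074),(.653,-.216,.102)]); pockets(w)
h=cv2.cvtColor(w["frame"],cv2.COLOR_RGB2HSV); y=(h[...,0]>18)&(h[...,0]<34)&(h[...,1]>170)&(h[...,2]>90)
for st,ce,m in blobs(w,y,300): print("lid",st,ce,rect(w,m,.074))
c=snapshot("scene")["frame"]; s=cams()["scene"]; h=cv2.cvtColor(c,cv2.COLOR_RGB2HSV); y=(h[...,0]>18)&(h[...,0]<34)&(h[...,1]>170)&(h[...,2]>90)
for st,ce,m in blobs(s,y,60): print("lid scene",st,ce,rect(s,m,.07))
```

```text
[0.4418 0.4012 0.2989] [-179.9495   -0.058  -179.9823] 0.08729716490176913 [0.3612 0.4012 0.4572]
[[ 254.8401  167.0676]
 [-140.2379  303.5911]]
[418   0  94  39 680] [464.7  16.4] [238.2 693.1  12.4 129.1  22.6 238.  694.6]
[ 444   19   43   65 1689] [464.8  53. ] [283.1 704.9  84.   43.5   0.1 284.8 705.6]
[111  40  90  18 203] [163.   54.1] [282.4 255.2  20.9 130.3   3.7 286.2 266.1]
[436  81  76  11 429] [485.   87.2] [329.4 730.4  14.1 113.7   0.  331.1 746.5]
[    0   187   512   197 35098] [213.8 318.1] [ 706.5  401.6 1096.8  437.5   90.   760.4  327.5]
[  0 195  78  14 931] [ 33.2 201. ] [513.4  31.4  23.4 136.3   0.  512.6  23.1]
[243 200  22  19 319] [253.1 209.1] [527.  397.5  33.   36.1   0.  527.2 396.8]
[ 379  206  133  105 8205] [449.6 266.7] [624.2 760.  215.6 257.    3.3 641.8 758.6]
lid [ 235  144   43   43 1482] [256.1404 164.8313] [439.7 401.7  61.   60.3   0.  438.9 401.9]
lid [171 286  28  36 548] [187.0328 298.5785] [676.7 283.3  70.6  45.    0.  666.2 286.4]
```

Emit:
{"api": "play_rows", "payload": {"commands": [[[-1,-2.9,0,0,0,0,1],[-2.2,-6.5,0,0,0,0,1],[-3.5,-10.3,0,0,0,0,1],[-4.8,-14.1,0,0,0,0,1],[-6.1,-17.9,0,0,0,0,1],[-7.4,-21.7,0,0,0,0,1],[-8.7,-25.5,0,0,0,0,1],[-10,-29.3,0,0,0,0,1],[-11.3,-33.1,0,0,0,0,1],[-12.6,-36.9,0,0,0,0,1],[-13.9,-40.7,0,0,0,0,1],[-15.2,-44.5,0,0,0,0,1],[-16.5,-48.3,0,0,0,0,1],[-17.8,-52.1,0,0,0,0,1],[-19.1,-55.9,0,0,0,0,1],[-20.4,-59.7,0,0,0,0,1],[-21,-61.5,0,0,0,0,1],[-21,-61.5,4,0,0,0,1],[-21,-61.5,8,0,0,0,1],[-21,-61.5,10,0,0,0,1]]]}}

```text
clock: 30.25
tool_pos: [0.6497, -0.2133, 0.1928]
orientation: [179.9, -0.4, 179.9]
force: [-1.2, 1.1, -1.8]
opening: 0.0876
gripper_force: 0.0
```

Emit:
{"api": "play_rows", "payload": {"commands": [[[0,0,0,0,0,0,1],[0,0,0,0,0,0,1],[0,0,0,0,0,0,1],[0,0,0,0,0,0,1]]]}}

```text
clock: 30.58
tool_pos: [0.6538, -0.2133, 0.2019]
orientation: [-180.0, 0.2, -179.9]
force: [0.7, 0.3, 1.0]
opening: 0.0877
gripper_force: 0.0
```

Run:
```python
from h import *
w=look("w13",[(.652,-.214,.102),(.652,-.214,.07),(.652,-.214,0)],(170,80,180,170),3)
g=cv2.cvtColor(w["frame"],cv2.COLOR_RGB2GRAY); print(get_obs()["joint_pos"])
for st,ce,m in blobs(w,(g<60)&(np.arange(384)[:,None]<226),40): print("dark",st,ce.round(1),"top",rect(w,m,.09))
h=cv2.cvtColor(w["frame"],cv2.COLOR_RGB2HSV)
for st,ce,m in blobs(w,((h[...,0]<14)|(h[...,0]>172))&(h[...,1]>110)&(h[...,2]>40)&(np.arange(384)[:,None]<226),40): print("brown",st,ce.round(1),rect(w,m,.06))
```

```text
[ 0.6537 -0.2132  0.2019] [-179.9649    0.1924 -179.9455] 0.08784332410859429 [ 0.5725 -0.2133  0.359 ]
[[255.2634 191.2912]
 [255.3463 182.6933]
 [255.4794 168.885 ]]
[ -1.8506  22.4353   0.2543   0.031  -67.6254 -88.1067]
dark [346  36  28 163 574] [355.3 115. ] top [ 587.8 -117.9    9.6  150.1   88.2  581.6 -119. ]
dark [374  76  24  10 131] [385.7  80.5] top [549.2 -94.7   4.8  21.1  10.9 549.1 -94.4]
dark [372  91  24   7 121] [383.7  94.3] top [561.2 -94.8   4.8  21.1   6.1 561.1 -94.6]
dark [371 105  23   6 111] [381.7 107.9] top [572.8 -94.7   4.5  20.7   0.1 573.2 -94.8]
dark [370 118  22   7 111] [380.3 120.8] top [585.  -94.7  20.4   4.8  84.6 585.  -94.5]
dark [368 129  22  10 108] [378.5 133.4] top [596.6 -95.   21.3   4.7  76.7 596.8 -94.6]
dark [367 141  21  11 105] [377.2 145.8] top [608.6 -94.7  22.    4.8  72.4 608.7 -94.3]
dark [366 152  20  13  99] [375.6 157.7] top [620.4 -94.6  22.6   4.6  67.1 620.6 -94.3]
dark [364 163  20  14 100] [373.9 169.4] top [632.4 -94.7  23.5   4.4  64.4 632.4 -94.4]
dark [247 169  19   8  42] [254.7 171.1] top [ 634.6 -214.     4.8   19.    16.   634.3 -214.6]
dark [247 174  21  15 107] [255.7 178.9] top [ 643.6 -213.6   11.6   21.8   19.2  642.5 -213.7]
dark [363 174  19  15  94] [372.3 180.7] top [644.3 -94.5  25.    4.1  57.8 644.3 -94.5]
dark [251 181  14  17 168] [258.1 189.1] top [ 652.9 -211.1   15.9   14.1   43.6  653.4 -211.2]
dark [  0 192 208   4 704] [101.  193.3] top [ 658.3 -371.5    3.3  215.2    0.1  658.1 -373.9]
brown [246 169  26  21 228] [258.3 176.2] [ 650.5 -210.4   23.4   28.5    0.1  647.2 -210.6]
```

View pics/w13.png

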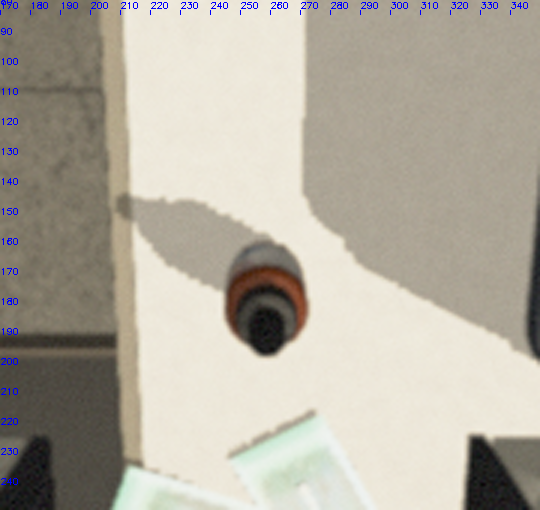

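The dropper's tip sits at (259,189), body centre column 258.7: about 3 mm in +y from the estimate, so grasp at (.651,-.2105). Descending.

Emit:
{"api": "play_rows", "payload": {"commands": [[[0.15,0.3,3,0,0,0,1],[0.15,0.3,6,0,0,0,1],[0.15,0.3,9,0,0,0,1],[0.15,0.3,11.5,0,0,0,1],[0.15,0.3,13.5,0,0,0,1],[0.15,0.3,14.5,0,0,0,1],[0.15,0.3,15,0,0,0,1],[0.15,0.3,15,0,0,0,1],[0.15,0.3,15,0,0,0,1],[0.15,0.3,15,0,0,0,1],[0.15,0.3,15,0,0,0,1]]]}}

```text
clock: 31.55
tool_pos: [0.652, -0.2103, 0.0512]
orientation: [-180.0, 0.1, -180.0]
force: [-0.0, -0.1, 0.6]
opening: 0.0877
gripper_force: 0.0
```

Emit:
{"api": "play_rows", "payload": {"commands": [[[0.1,0,0.5,0,0,0,1],[0.1,0,0.9,0,0,0,1],[0.1,0,0.9,0,0,0,0.7],[0.1,0,0.9,0,0,0,0.55],[0.1,0,0.9,0,0,0,0.5],[0.1,0,0.9,0,0,0,0.45],[0.1,0,0.9,0,0,0,0.4],[0.1,0,0.9,0,0,0,0.35],[0.1,0,0.9,0,0,0,0.3],[0.1,0,0.9,0,0,0,0.2],[0.1,0,0.9,0,0,0,0.2],[0.1,0,0.9,0,0,0,0.2],[0.1,0,0.9,0,0,0,0.2]]]}}

```text
clock: 32.63
tool_pos: [0.6501, -0.2102, 0.0406]
orientation: [-180.0, 0.0, -180.0]
force: [0.1, 0.0, 0.3]
opening: 0.0319
gripper_force: 30.0
```

Emit:
{"api": "play_rows", "payload": {"commands": [[[0,0,-0.5,0,0,0,0.2],[0,0,-1.5,0,0,0,0.2],[0,0,-3,0,0,0,0.2],[0,0,-5.5,0,0,0,0.2],[0,0,-8,0,0,0,0.2],[0,0,-11,0,0,0,0.2],[0,0,-14,0,0,0,0.2],[0,0,-17,0,0,0,0.2],[0,0,-20,0,0,0,0.2],[0,0,-22,0,0,0,0.2],[0,0,-23,0,0,0,0.2],[0,0,-23,0,0,0,0.2]]]}}

```text
clock: 33.63
tool_pos: [0.651, -0.2105, 0.2742]
orientation: [-180.0, 0.3, -180.0]
force: [0.3, 0.0, -0.2]
opening: 0.0314
gripper_force: 30.0
```

Emit:
{"api": "play_rows", "payload": {"commands": [[[0.2,1,0,0,0,0,0.2],[0.5,2.5,0,0,0,0,0.2],[1,5,0,0,0,0,0.2],[1.6,8,0,0,0,0,0.2],[2.3,11.5,0,0,0,0,0.2],[2.9,15,0,0,0,0,0.2],[3.6,18.5,0,0,0,0,0.2],[4.3,22,0,0,0,0,0.2],[5,25.5,0,0,0,0,0.2],[5.7,29,0,0,0,0,0.2],[6.4,32.5,0,0,0,0,0.2],[7.1,36,0,0,0,0,0.2],[7.7,39.5,0,0,0,0,0.2],[8.4,43,0,0,0,0,0.2],[9.1,46.5,0,0,0,0,0.2],[9.8,50,0,0,0,0,0.2],[10.5,53.5,0,0,0,0,0.2],[11.1,56.5,0,0,0,0,0.2],[11.5,58.8,0,0,0,0,0.2],[11.8,60.2,0,0,0,0,0.2]]]}}

```text
clock: 35.3
tool_pos: [0.5294, 0.3944, 0.2682]
orientation: [-179.9, -0.1, -179.8]
force: [-0.1, -0.3, -0.6]
opening: 0.0313
gripper_force: 30.0
```

Emit:
{"api": "play_rows", "payload": {"commands": [[[0.1,0.5,0,0,0,0,0.2],[0.1,0.5,0,0,0,0,0.2],[0.1,0.5,2,0,0,0,0.2],[0.1,0.5,5,0,0,0,0.2],[0.1,0.5,8,0,0,0,0.2],[0.1,0.5,11,0,0,0,0.2],[0.1,0.5,13.5,0,0,0,0.2],[0.1,0.5,15,0,0,0,0.2],[0.1,0.5,15,0,0,0,0.2],[0.1,0.5,15,0,0,0,0.2],[0.1,0.5,15,0,0,0,0.2],[0.1,0.5,15,0,0,0,0.2]]]}}

```text
clock: 36.3
tool_pos: [0.5316, 0.3971, 0.1225]
orientation: [179.9, 0.1, -180.0]
force: [0.6, 0.2, -0.6]
opening: 0.0314
gripper_force: 30.0
```

Run:
```python
from h import *
w=look("w14",[(.5308,.396,.024)]); pockets(w,.008)
o=get_obs(); print(o["force"],o["moment"],o["gripper_force"])
```

```text
[0.5315 0.3972 0.1224] [ 179.8839    0.1028 -179.9861] 0.03136672668759902 [0.4506 0.3967 0.2796]
[[254.5999 192.7684]]
[435  34  14  25 219] [441.1  45.6] [397.6 564.5  19.1  10.9  20.2 397.7 563.3]
[145  43  35  89 812] [170.8  87.1] [434.7 310.2  30.1  76.1  85.6 433.3 317.9]
[128 144  74  79 884] [180.8 167.3] [526.8 304.1  72.7  80.3  86.6 509.4 321.4]
[  0 155  30  71 773] [ 14.8 191.5] [534.3 146.3  76.6  14.6   2.8 534.9 146.2]
[ 236  170   39   37 1122] [255.2 187.8] [531.  396.4  39.7  39.   90.  530.5 396.5]
[477 199  35  33 797] [496.6 213.9] [563.2 654.9  38.3  39.3   7.1 559.7 655.6]
[ 199  226  115   43 2360] [255.8 251.8] [599.8 397.4 129.7  52.3  89.9 605.4 397.2]
[    0   232   512   152 31378] [237.2 323.4] [691.4 398.2 681.8 220.9  89.9 706.7 378.6]
[ 307  232  200   79 6616] [373.1 268.7] [632.3 571.3 103.3 226.6   0.1 627.9 531.7]
[238 283  38  28 775] [256.4 296.2] [665.  398.   43.2  38.   89.9 664.4 398. ]
[-0.5774  0.7455 -0.2307] [-0.0061 -0.1537  0.0285] 29.996554374229163
```

Bottle well measured at (.531,.3964), right under the bottle. Lowering.

Emit:
{"api": "play_rows", "payload": {"commands": [[[0,0,1,0,0,0,0.2],[0,0,2.5,0,0,0,0.2],[0,0,4,0,0,0,0.2],[0,0,5.3,0,0,0,0.2],[0,0,6.2,0,0,0,0.2],[0,0,6.8,0,0,0,0.2],[0,0,7.2,0,0,0,0.2],[0,0,7.2,0,0,0,0.2],[0,0,7.2,0,0,0,0.2],[0,0,7.2,0,0,0,0.2]]]}}

```text
clock: 37.18
tool_pos: [0.531, 0.397, 0.049]
orientation: [180.0, 0.0, -180.0]
force: [-0.1, 0.5, -1.6]
opening: 0.0313
gripper_force: 30.0
```

Emit:
{"api": "play_rows", "payload": {"commands": [[[0,0,0,0,0,0,0.4],[0,0,0,0,0,0,0.5],[0,0,0,0,0,0,0.6],[0,0,0,0,0,0,0.7],[0,0,0,0,0,0,0.75],[0,0,0,0,0,0,0.75],[0,0,-1,0,0,0,0.75],[0,0,-3,0,0,0,0.75],[0,0,-6,0,0,0,0.75],[0,0,-10,0,0,0,0.75],[0,0,-14,0,0,0,0.75],[0,0,-18,0,0,0,0.75],[0,0,-22,0,0,0,0.75],[0,0,-25,0,0,0,0.75],[0,0,-25,0,0,0,0.75],[0,0,-25,0,0,0,0.75],[0,0,-25,0,0,0,0.75],[0,0,-25,0,0,0,0.75]]]}}

```text
clock: 38.68
tool_pos: [0.5302, 0.3963, 0.2975]
orientation: [-179.9, -0.1, -180.0]
force: [0.2, 0.5, -0.2]
opening: 0.066
gripper_force: 0.0
```

Run:
```python
from h import *
w=look("w15",[(.531,.397,.110),(.442,.4015,.074)]); 
g=cv2.cvtColor(w["frame"],cv2.COLOR_RGB2GRAY)
for st,ce,m in blobs(w,(g<60)&(np.arange(384)[:,None]<226),60):
    if 90<st[0]<330: print("dark",st,ce.round(1),"z.1",rect(w,m,.1),"z.02",rect(w,m,.019))
h=cv2.cvtColor(w["frame"],cv2.COLOR_RGB2HSV)
for st,ce,m in blobs(w,(h[...,0]>18)&(h[...,0]<34)&(h[...,1]>170)&(h[...,2]>90)&(np.arange(384)[:,None]<226),200): print("lid",st,ce.round(1),rect(w,m,.074))
for st,ce,m in blobs(w,((h[...,0]<14)|(h[...,0]>172))&(h[...,1]>110)&(h[...,2]>40)&(np.arange(384)[:,None]<226),40): print("brown",st,ce.round(1),rect(w,m,.07))
```

```text
[0.5303 0.3963 0.2973] [-179.9019   -0.0924 -179.9777] 0.06558809766447055 [0.4497 0.3964 0.4549]
[[256.6435 173.8626]
 [260.0844 102.3111]]
dark [193  73  19  50 146] [207.5  94.8] z.1 [437.4 329.2  21.6  57.   86.  434.1 336.5] z.02 [434.5 313.8  26.6  70.1  86.  430.5 322.8]
dark [180 132  44  49 212] [211.7 147. ] z.1 [510.  324.5  55.6  60.3  85.7 498.  338.7] z.02 [523.7 308.1  68.2  74.   85.7 509.  325.6]
dark [244 148  25  17 143] [255.7 153.6] z.1 [509.1 396.4  31.7  20.5  87.3 506.3 395.8] z.02 [522.7 396.4  38.9  25.1  87.3 519.1 395.6]
dark [248 163  16  17 152] [254.9 171.6] z.1 [529.6 394.3  19.1  22.   74.  530.3 394.7] z.02 [547.8 393.8  23.5  27.1  74.  548.7 394.3]
lid [ 237   78   47   49 1787] [260.4 101.6] [441.6 402.   60.8  60.3  45.7 441.3 401.9]
brown [ 22 135  28   5  77] [ 35.5 136.6] [487.5  89.    4.4  38.8   8.3 487.5  89. ]
brown [247 160  20  15 131] [256.6 165. ] [530.4 396.9  20.5  27.5   0.1 527.4 397.1]
brown [407 162  34  25 361] [421.9 172.3] [541.2 638.9  28.7  48.7  18.2 537.9 635.8]
brown [432 174  24  15 227] [443.3 180.8] [550.7 669.4  15.1  33.2  17.4 550.6 669.4]
brown [460 208  52  18 155] [479.7 214.7] [605.7 746.6  80.3  23.4  85.5 603.7 735.2]
```

```bash
python3 -c "
from plant import close_job
print(close_job())"
```

```text
the job is handed in; nothing more can be done
None
```

I put the cup, dropper bottle, timer and cassette in their own blocks and released them, with the cup and bottle kept upright, and handed the job in at about 39 s of the 128 s allowed. The hand-in returned no verdict; my last camera measurements put the cup and bottle within about 2 mm of their wells, and the timer and cassette looked seated in pictures taken after each was placed.

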